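# Start the reaction station in order

## Task

Switch on the reaction station with light fingertip presses: press the blue key of the pump well down so that it stays down, then in the same way the green key of the stirrer, and last the red key of the heater. Press gently, leave the yellow key of the lamp up, and do not pick up or move the jar or the two vials.

Things in the scene. Friction and masses are not known exactly. Their poses are not given: they have to be found in the camera images.
- tray: Fixed white rigid tray plate, 270 (x) x 740 (y) x 6 mm thick, lying on the bench; the four modules stand on it in one row along its y axis, in any order, 165 mm or more from centre to centre. Origin: centre of its underside.
- pump: The pump, a fixed grey box 190 (x) x 120 (y) mm. Origin: centre of its underside, 6 mm above the bench; -x is its front. Front deck 55 mm high with a round blue key at x = -60 mm; behind x = -15 mm a white part 67 mm high carries a blue round pump head 72 mm across and 20 mm high with a small steel hub. Nothing stands above 140 mm.
- pump_top (a point): Centre of the top face of the pump's blue key, a round push key 32 mm in diameter; it moves with the key. With the key up it stands 22 mm above the deck, 77 mm above the module's underside. The key goes straight down.
- pump_key (a joint): How far the blue key of the pump is pressed down, m: 0 to 0.001 at the start (up), 0.018 at its hard stop; more than 0.004 is on. It takes 3 N to start it moving, plus 0.4 N per mm of depth (5 N at 5 mm, 7 N at 10 mm). It stays where it is left; let go deeper than 7 mm, it rises to about 7 mm and stays there.
- stirrer: The stirrer, a fixed grey box 190 (x) x 120 (y) mm. Origin: centre of its underside, 6 mm above the bench; -x is its front. Front deck 55 mm high with a round green key at x = -60 mm; behind x = -15 mm a white part 67 mm high carries a white round plate 92 mm across, 5 mm high, with the purple-capped jar standing on it. Nothing stands above 140 mm.
- stirrer_top (a point): Centre of the top face of the stirrer's green key, a round push key 32 mm in diameter; it moves with the key. With the key up it stands 22 mm above the deck, 77 mm above the module's underside. The key goes straight down.
- stirrer_key (a joint): How far the green key of the stirrer is pressed down, m: 0 to 0.001 at the start (up), 0.018 at its hard stop; more than 0.004 is on. It takes 3 N to start it moving, plus 0.4 N per mm of depth (5 N at 5 mm, 7 N at 10 mm). It stays where it is left; let go deeper than 7 mm, it rises to about 7 mm and stays there.
- heater: The heater, a fixed grey box 190 (x) x 120 (y) mm. Origin: centre of its underside, 6 mm above the bench; -x is its front. Front deck 55 mm high with a round red key at x = -60 mm; behind x = -15 mm a white part 67 mm high carries an aluminium block 90 x 90 x 30 mm with four holes, a small vial in one of them. Nothing stands above 140 mm.
- heater_top (a point): Centre of the top face of the heater's red key, a round push key 32 mm in diameter; it moves with the key. With the key up it stands 22 mm above the deck, 77 mm above the module's underside. The key goes straight down.
- heater_key (a joint): How far the red key of the heater is pressed down, m: 0 to 0.001 at the start (up), 0.018 at its hard stop; more than 0.004 is on. It takes 3 N to start it moving, plus 0.4 N per mm of depth (5 N at 5 mm, 7 N at 10 mm). It stays where it is left; let go deeper than 7 mm, it rises to about 7 mm and stays there.
- lamp: The lamp, a fixed grey box 190 (x) x 120 (y) mm. Origin: centre of its underside, 6 mm above the bench; -x is its front. Front deck 55 mm high with a round yellow key at x = -60 mm; behind x = -15 mm a white part 67 mm high carries a low round black lamp 60 mm across, 15 mm high with an amber window, beside a small amber dropper vial. Nothing stands above 140 mm.
- lamp_top (a point): Centre of the top face of the lamp's yellow key, a round push key 32 mm in diameter; it moves with the key. With the key up it stands 22 mm above the deck, 77 mm above the module's underside. The key goes straight down.
- lamp_key (a joint): How far the yellow key of the lamp is pressed down, m: 0 to 0.001 at the start (up), 0.018 at its hard stop; more than 0.004 is on. It takes 3 N to start it moving, plus 0.4 N per mm of depth (5 N at 5 mm, 7 N at 10 mm). It stays where it is left; let go deeper than 7 mm, it rises to about 7 mm and stays there.
- jar: Loose clear jar with a purple cap, 60 mm across, 60 mm high, standing on the stirrer's plate. Origin: centre of its underside. To be left alone.
- vial: Loose clear vial with a white cap, 25 mm across, 54 mm high, standing in one hole of the heater's block. Origin: centre of its underside. To be left alone.
- dropper: Loose amber vial with a black cap, 25 mm across, 42 mm high, standing on the raised part of the lamp module. Origin: centre of its underside. To be left alone.

How it is judged:
By the outcome, as a careful person would: the job done as asked, in the order asked, and still so for the second after the job is handed in, with the robot touching nothing.
It also fails if it takes over 48 s, if anything falls off the work surface, if the arm or the gripper's body presses on something with over 40 N, if the wrist force passes 120 N, or if a joint passes its speed limit or range.

## Robot

A 6-joint arm with a two-finger parallel gripper is mounted at the origin on the work surface. World frame = base frame: x ahead of the robot, y to its left, z up, the work surface at z = 0. Lengths are in m, angles in degrees, forces in N, time in s.
With the tool pointing down it reaches from about 0.275 to 0.725 m from the base axis. Payload 5.6 kg.
Tool frame: the origin (TCP) lies between the finger pads; the fingertips stand 25 mm ahead of it and the grasp point (between the pads) lies 6 mm ahead of it (tcp_to_tips is the distance from the TCP to the fingertips, in m); z points along the fingers, y is the line along which they close (so a half turn about z gives the same grasp; the last joint's range is limited). The gripper opens to 85 mm and grips with 20 to 120 N. Pads are 22 mm wide; open, the fingers measure 114 mm over their backs; the gripper's body (76 mm by 85 mm) begins 54 mm behind the grasp point. The pads swing forward as they close: fully open they stand 13 mm farther back than shut.
Start: joints at [93.197, 14.616, 6.199, 0, -81.583, -16.306], TCP at [0.125, 0.536, 0.223] pointing down, gripper open.
Joint ranges: [-168.99, 168.99], [-69.2, 112.95], [-62.41, 85.93], [-164.36, 98.24], [-168.68, -3.75], [-174.98, 174.98]. Speed limits (degrees/s): [147.25, 147.25, 180, 180, 180, 180].

## Interface

Orientations are given as [roll, pitch, yaw] about the fixed x, y, z axes, in that order (R = Rz(yaw) Ry(pitch) Rx(roll)).
In Python, from workcell import * gives the robot as it stands.
- The arm moves only by the shell command python3 -m handwheel 'ROWS' [FORCE]. ROWS is JSON, a list of rows, each an object of numbers: "dx", "dy", "dz": the shift along the tool's x, y, z in mm; "roll": the turn about the tool's z in rad; "hand": the opening, from 0 (shut) to 1 (fully open). In form: [{"dx": .., "dy": .., "dz": .., "roll": .., "hand": ..}, ...]. A call has exactly 5 rows; each row shifts and turns the commanded pose from where the row before left it, along the tool's axes as they then stand; what a row does not reach is not made up. A row lasts 1/8 s, in which the tool goes at most 62.5 mm and 10.7 degrees, less where a joint would pass 70% of its speed; a pose out of reach is approached as far as the arm can. A call with a gripper value outside its range is refused whole. The fingers move at their own pace and stop on an object; FORCE is the grip in N (left out, the last holds). Time passes only in rows, so rows that do not move let the fingers close, or fill a call up. It gives the time, the measured TCP pose, the force, the opening and the grip force at its end, in the units of the state.
- observe(): the state, without advancing time (a new reading comes with each control period).
- get_image(name): name is "side" or "top"; returns (picture, depth): 384x512x3 uint8, blue, green, red; 384x512 float32, m along the optical axis (not along the pixel's ray), 0 where there is no reading.
- camera_info(name): a dict with "intrinsics" (3x3 intrinsics, pixels), "R" (3x3) and "t" (3): a world point X has camera coordinates R X + t. Camera axes: x right, y down, z forward; pixel columns grow to the right and rows downward; lengths in m; the calibration is good to about 2 mm. A picture is of the moment at which its call begins. camera_info takes no time and is no camera call.
- finish_job(): hands the job in; it is judged then, once.
The state is a dict: "time_s": time; "joints": joint angles; "qd": joint speeds; "tau": joint torques, N m; "position": TCP position; "tool_rot": TCP orientation; "contact_force": force on the tool from outside, world axes, zero at the start; "ft_torque": the same for the moment, N m; "width": opening from 0.0 (shut) to 1.0 (fully open); "grasp_force": force on a finger pad.
Only numpy, scipy, OpenCV 4.12 (cv2) and the standard library are available. Lean on these libraries where they do the work, as an engineer would, in place of code of your own. Each camera call takes 0.05 s, during which the arm holds its last target. There are 200 camera calls.

## Working session

There is one attempt and no reset: what is moved stays moved. The work goes in short steps, Python scripts to look and compute and a shell command to move; the robot and the scene stay as the last step left them, time stands still between calls to the robot, and variables do not carry over. Pictures are saved under pics/ and viewed, at most 10 in all, crops included, and the job is handed in when it is done.

```bash
mkdir -p pics; python3 - <<'E'
from workcell import *
import cv2,numpy as np
s=observe();print({k:s[k] for k in('time_s','position','tool_rot','contact_force','width')})
for n in("top","side"):
    im,d=get_image(n);cv2.imwrite(f"pics/{n}0.png",im);np.save(f"pics/{n}0.npy",d)
    c=camera_info(n);print(n,c)
E
```

```text
{'time_s': 0.0, 'position': array([0.12455444, 0.53518223, 0.22187196]), 'tool_rot': array([ 1.79888585e+02, -4.50001810e-03, -1.31145261e+01]), 'contact_force': array([-0.91060701, -0.38802051, -0.16888867]), 'width': 0.9972482403221029}
top {'intrinsics': array([[419.73848032,   0.        , 253.64975471],
       [  0.        , 419.73848032, 189.70926614],
       [  0.        ,   0.        ,   1.        ]]), 'R': array([[ 8.82758485e-04, -9.99494660e-01, -3.17749111e-02],
       [-9.85469879e-01,  4.52741600e-03, -1.69789932e-01],
       [ 1.69847989e-01,  3.14631013e-02, -9.84967885e-01]]), 't': array([0.02470228, 0.55174772, 1.0095214 ])}
side {'intrinsics': array([[470.90995139,   0.        , 257.52406346],
       [  0.        , 470.90995139, 199.58778161],
       [  0.        ,   0.        ,   1.        ]]), 'R': array([[-0.9349422 , -0.35449355,  0.01474468],
       [-0.2651675 ,  0.67053441, -0.69287069],
       [ 0.23573138, -0.65170386, -0.72091109]]), 't': array([0.51552103, 0.21063728, 0.88542383])}
```

View pics/top0.png

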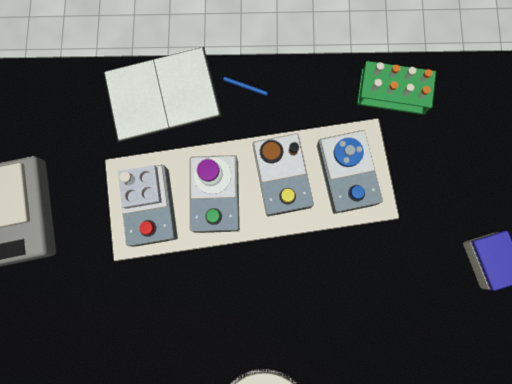

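View pics/side0.png

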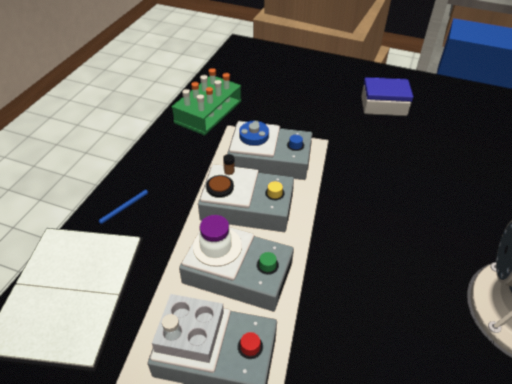

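The top view shows the keys at about red (147,228), green (213,216), yellow (288,196) and blue (357,193). The side view shows them at red (250,345), green (268,262), yellow (275,190) and blue (296,142). The arm blocks neither view. Next I triangulate the keys from the two views.

```bash
cat > h.py <<'E'
from workcell import *
import cv2,numpy as np
def P(n):
    c=camera_info(n);return c["intrinsics"]@np.c_[c["R"],c["t"]]
def proj(n,X):
    p=P(n)@np.r_[X,1];return p[:2]/p[2]
def ray(n,uv,d):
    c=camera_info(n);return c["R"].T@(np.linalg.inv(c["intrinsics"])@np.r_[uv,1]*d-c["t"])
S={'top':dict(red=(147,228),green=(213,216),yellow=(288,196),blue=(357,193)),
 'side':dict(red=(250,345),green=(268,262),yellow=(275,190),blue=(296,142))}
E
python3 - <<'E'
from h import *
from scipy.optimize import least_squares
C={}
for n in S:
    im=cv2.imread(f"pics/{n}0.png");d=np.load(f"pics/{n}0.npy")
    b=cv2.resize(im,None,fx=4,fy=4,interpolation=cv2.INTER_CUBIC)
    for k,(u,v) in S[n].items():
        # depth of top face: pixels within 2 px
        dd=np.median(d[v-2:v+2,u-2:u+2]);print(n,k,'depth point',ray(n,(u,v),dd).round(4))
    if n=='top': crop=cv2.resize(im[170:250,120:390],None,fx=2.96,fy=2.96,interpolation=cv2.INTER_CUBIC)
    else:
        rows=[cv2.resize(im[v-20:v+20,u-20:u+20],(400,300) if 0 else (300,300),interpolation=cv2.INTER_CUBIC) for u,v in S[n].values()]
        t=[cv2.resize(im[v-20:v+20,u-20:u+20],(300,300),interpolation=cv2.INTER_CUBIC) for k in [0] for u,v in [S['top'][c] for c in ('red','green','blue')]] if 0 else None
T=cv2.imread("pics/top0.png");Sd=cv2.imread("pics/side0.png")
g=lambda im,uv:cv2.resize(im[uv[1]-16:uv[1]+16,uv[0]-16:uv[0]+16],(256,256),interpolation=cv2.INTER_CUBIC)
cv2.imwrite("pics/crops.png",np.vstack([np.hstack([g(T,S['top'][k]) for k in('blue','green','red')]),np.hstack([g(Sd,S['side'][k]) for k in('blue','green','red')])]))
E
```

```text
top red depth point [0.4531 0.2804 0.0819]
top green depth point [0.4818 0.1208 0.0822]
top yellow depth point [ 0.5299 -0.0607  0.0826]
top blue depth point [ 0.5365 -0.2268  0.0827]
side red depth point [0.4544 0.2926 0.0823]
side green depth point [0.4825 0.1317 0.0836]
side yellow depth point [ 0.5319 -0.0481  0.0828]
side blue depth point [ 0.539  -0.216   0.0818]
```

View pics/crops.png

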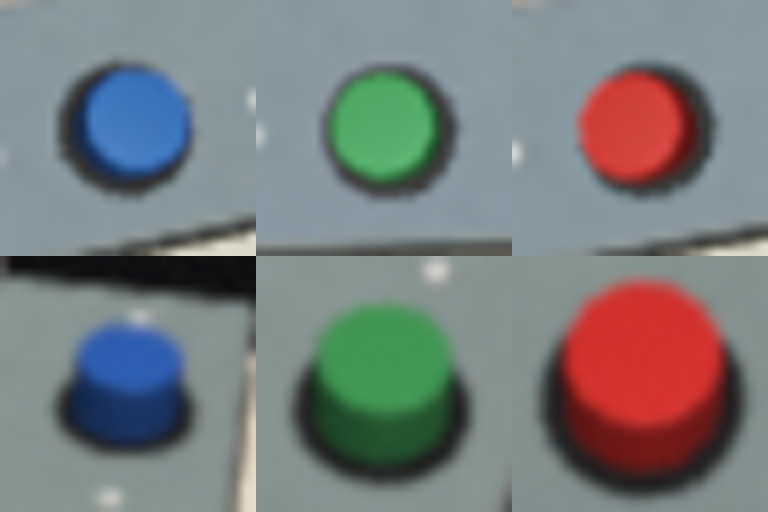

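The crops are scaled 8x, with the top view above and the side view below. The top-face centres in each crop are:

| Key | Top view | Side view |
|---|---|---|
| Blue | (137,120) | (130,101) |
| Green | (127,126) | (130,103) |
| Red | (121,127) | (131,98) |

```bash
python3 - <<'E'
from h import *
c=dict(blue=((137,120),(130,101)),green=((127,126),(130,103)),red=((121,127),(131,98)))
s=observe();p=s['position'];print(p,s['tool_rot'])
for k,v in c.items():
    uv=[np.array(S[n][k])-16+(np.array(x)+.5)/8-.5 for n,x in zip(('top','side'),v)]
    X=cv2.triangulatePoints(P('top'),P('side'),uv[0],uv[1])[:,0];X=X[:3]/X[3]
    print(k,X.round(4),[ (proj(n,X)-q).round(2) for n,q in zip(('top','side'),uv)])
E
```

```text
[0.12460388 0.53524331 0.22198042] [ 1.79902392e+02 -4.68628023e-03 -1.31138687e+01]
blue [ 0.5419 -0.2284  0.0825] [array([-0.11, -0.75]), array([0.6 , 0.16])]
green [0.485  0.1225 0.0812] [array([-0.08, -0.56]), array([0.58, 0.15])]
red [0.4563 0.2846 0.0797] [array([-0.09, -0.67]), array([0.79, 0.21])]
```

```bash
python3 -m handwheel '[{"dx":20,"dy":23,"dz":0,"roll":0,"hand":0},{"dx":36,"dy":40,"dz":0,"roll":0,"hand":0},{"dx":36,"dy":40,"dz":0,"roll":0,"hand":0},{"dx":36,"dy":40,"dz":0,"roll":0,"hand":0},{"dx":36,"dy":40,"dz":0,"roll":0,"hand":0}]' 20; python3 -c "from workcell import *;print(tcp_to_tips)"
```

```text
time_s: 0.72
position: [0.2433, 0.3184, 0.2225]
tool_rot: [180.0, 0.0, -13.1]
contact_force: [0.3, -0.1, 0.6]
width: 0.001
grasp_force: 0.0
0.025
```

```bash
python3 -m handwheel '[{"dx":38,"dy":42,"dz":0,"roll":0,"hand":0},{"dx":38,"dy":42,"dz":0,"roll":0,"hand":0},{"dx":38,"dy":42,"dz":0,"roll":0,"hand":0},{"dx":38,"dy":42,"dz":0,"roll":0,"hand":0},{"dx":38,"dy":42,"dz":0,"roll":0,"hand":0}]'; python3 -m handwheel '[{"dx":38,"dy":42,"dz":0,"roll":0,"hand":0},{"dx":38,"dy":42,"dz":0,"roll":0,"hand":0},{"dx":38,"dy":42,"dz":0,"roll":0,"hand":0},{"dx":38,"dy":42,"dz":0,"roll":0,"hand":0},{"dx":35,"dy":45,"dz":0,"roll":0,"hand":0}]'; cat >> h.py <<'E'
K=dict(blue=(.5419,-.2284),green=(.485,.1225),red=(.4563,.2846))
def go(k):
    from scipy.spatial.transform import Rotation as R
    s=observe();r=R.from_euler('xyz',s['tool_rot'],degrees=True)
    d=r.inv().apply(np.r_[K[k],.108]-s['position'])*1000
    print(s['time_s'],s['position'].round(4),s['contact_force'].round(1),'tool shift to touch mm',d.round(1))
E
python3 -c "from h import *;go('blue')"
```

```text
time_s: 1.35
position: [0.3807, 0.0708, 0.2228]
tool_rot: [-180.0, -0.0, -13.1]
contact_force: [1.2, 0.4, 0.7]
width: 0.001
grasp_force: 0.0
time_s: 1.98
position: [0.5147, -0.179, 0.2222]
tool_rot: [-180.0, 0.0, -13.1]
contact_force: [0.2, 0.1, 1.0]
width: -0.002
grasp_force: 0.0
1.975 [ 0.5147 -0.179   0.2222] [0.2 0.1 1. ] tool shift to touch mm [ 37.8  42.  114.2]
```

```bash
python3 -m handwheel '[{"dx":38,"dy":42,"dz":0,"roll":0,"hand":0},{"dx":0,"dy":0,"dz":30,"roll":0,"hand":0},{"dx":0,"dy":0,"dz":40,"roll":0,"hand":0},{"dx":0,"dy":0,"dz":25,"roll":0,"hand":0},{"dx":0,"dy":0,"dz":9,"roll":0,"hand":0}]';python3 -c "from h import *;go('blue')"
```

```text
time_s: 2.6
position: [0.5404, -0.2265, 0.1167]
tool_rot: [180.0, 0.2, -13.1]
contact_force: [0.1, 0.6, 0.5]
width: -0.001
grasp_force: 0.0
2.6 [ 0.5404 -0.2265  0.1167] [0.1 0.6 0.5] tool shift to touch mm [1.9 1.5 8.7]
```

```bash
python3 -m handwheel '[{"dx":1,"dy":1,"dz":4,"roll":0,"hand":0},{"dx":0,"dy":0,"dz":2,"roll":0,"hand":0},{"dx":0,"dy":0,"dz":2,"roll":0,"hand":0},{"dx":0,"dy":0,"dz":2,"roll":0,"hand":0},{"dx":0,"dy":0,"dz":2,"roll":0,"hand":0}]';python3 -c "from h import *;go('blue')"
```

```text
time_s: 3.22
position: [0.5425, -0.228, 0.1069]
tool_rot: [-180.0, -0.0, -13.1]
contact_force: [-1.0, 0.0, 1.0]
width: 0.001
grasp_force: 0.0
3.225 [ 0.5425 -0.228   0.1069] [-1.  0.  1.] tool shift to touch mm [-0.5  0.6 -1.1]
```

```bash
python3 -m handwheel '[{"dx":0,"dy":0,"dz":2,"roll":0,"hand":0},{"dx":0,"dy":0,"dz":1,"roll":0,"hand":0},{"dx":0,"dy":0,"dz":1,"roll":0,"hand":0},{"dx":0,"dy":0,"dz":1,"roll":0,"hand":0},{"dx":0,"dy":0,"dz":0,"roll":0,"hand":0}]';python3 -c "from h import *;go('blue')"
```

```text
time_s: 3.85
position: [0.5424, -0.228, 0.1017]
tool_rot: [180.0, 0.0, -13.1]
contact_force: [0.0, 0.0, 0.5]
width: -0.0
grasp_force: 0.0
3.85 [ 0.5424 -0.228   0.1017] [0.  0.  0.5] tool shift to touch mm [-0.4  0.5 -6.3]
```

```bash
python3 - <<'E'
from h import *
im,d=get_image("side");cv2.imwrite("pics/s1.png",cv2.resize(im[70:190,220:370],None,fx=5,fy=5,interpolation=cv2.INTER_CUBIC))
E
```

```text
(no output)
```

View pics/s1.png

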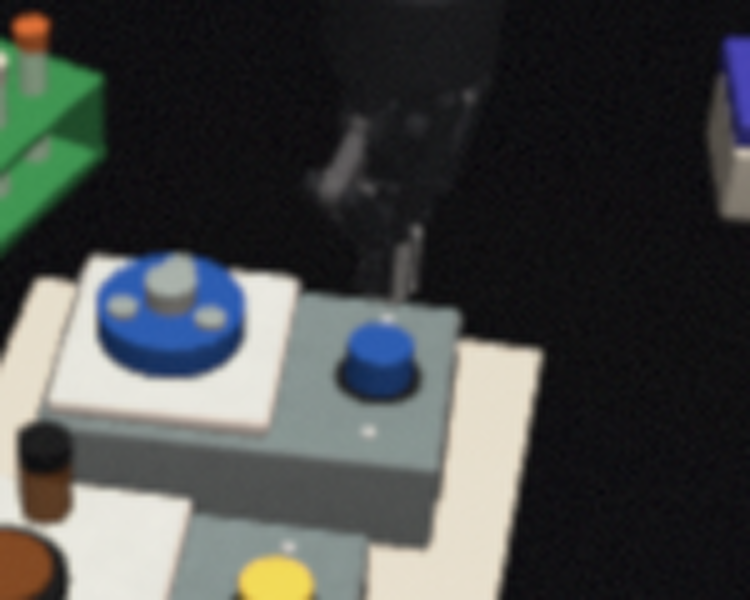

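The crop shows the fingers ending near (395,300), above or behind the blue key at (380,350), which is still up. I check the depth there.

```bash
python3 - <<'E'
from h import *
s=observe();p=s['position'];print(p,s['joints'])
im,d=get_image("side")
for z in(.025,0):print('expected',proj('side',p-[0,0,z]))
for cu,cv in((405,285),(405,260),(415,235),(345,160),(440,100),(375,285),(405,296)):
    u,v=220+cu//5,70+cv//5;print((cu,cv),(u,v),d[v,u],ray('side',(u,v),d[v,u]).round(4))
im,d=get_image("top");cv2.imwrite("pics/t1.png",cv2.resize(im[110:260,280:480],None,fx=4,fy=4,interpolation=cv2.INTER_CUBIC));np.save("pics/t1.npy",d)
print('top exp',proj('top',p-[0,0,.025]))
E
```

```text
[ 0.54240935 -0.2279719   0.10176349] [-7.58278801e+00  2.24680992e+01 -5.95210040e-01  4.62436722e-04
 -6.69385456e+01  8.44726545e+01]
expected [295.97340546 140.329284  ]
expected [296.76950443 131.85427973]
(405, 285) (301, 127) 1.068312 [ 0.5324 -0.2231  0.122 ]
(405, 260) (301, 122) 1.0577952 [ 0.5334 -0.2223  0.1363]
(415, 235) (303, 117) 1.0535799 [ 0.5313 -0.228   0.1466]
(345, 160) (289, 102) 0.98037374 [ 0.5528 -0.1798  0.2116]
(440, 100) (308, 90) 1.00805 [ 0.5279 -0.234   0.2141]
(375, 285) (295, 127) 1.0657008 [ 0.5446 -0.2162  0.1234]
(405, 296) (301, 129) 1.2578053 [ 0.567  -0.3688  0.0022]
top exp [356.88792923 191.00854986]
```

View pics/t1.png

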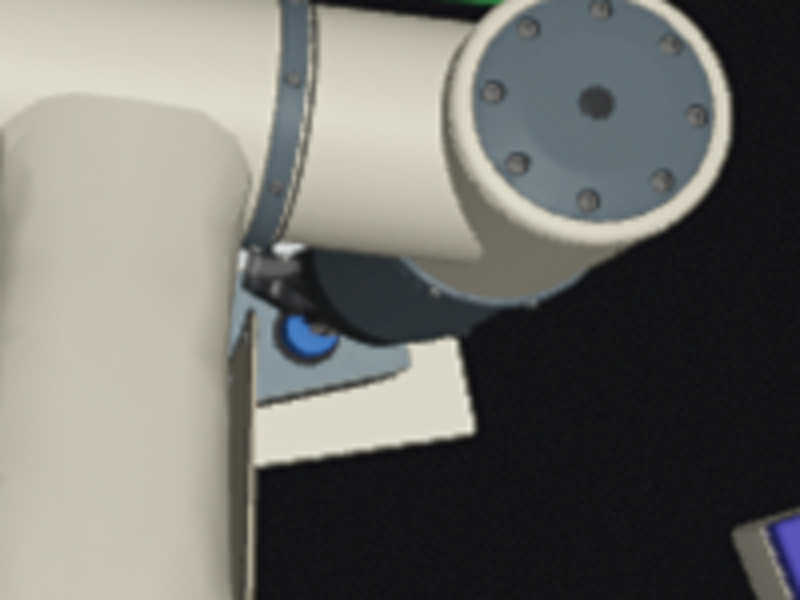

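The top crop shows the key at (308,335), still up, with a finger just covering its right edge at (320,328). I read the depths there.

```bash
python3 - <<'E'
from h import *
d=np.load("pics/t1.npy")
for cu,cv in((320,328),(326,328),(322,322),(308,316),(300,300),(270,268),(380,330),(300,340)):
    u,v=280+cu//4,110+cv//4;print((cu,cv),ray('top',(u,v),d[v,u]).round(4))
im,d=get_image("side")
# lowest gripper points from side depth
vv,uu=np.mgrid[60:150,260:340]
pts=np.array([ray('side',(u,v),d[v,u]) for u,v in zip(uu.ravel(),vv.ravel()) if d[v,u]>0])
m=(pts[:,2]>.09)&(abs(pts[:,0]-.54)<.06)&(abs(pts[:,1]+.228)<.06)
q=pts[m];i=q[:,2].argsort()[:25];print(q[i][::3].round(4))
for lo in np.arange(.11,.23,.02):
    w=q[(q[:,2]>lo)&(q[:,2]<lo+.02)]
    if len(w):print(lo.round(2),w.min(0).round(3),w.max(0).round(3))
E
```

```text
(320, 328) [ 0.5306 -0.2228  0.1333]
(326, 328) [ 0.5302 -0.2245  0.1357]
(322, 322) [ 0.5275 -0.2128  0.1787]
(308, 316) [ 0.5369 -0.2154  0.1371]
(300, 300) [ 0.5407 -0.2048  0.1674]
(270, 268) [ 0.5504 -0.1798  0.2091]
(380, 330) [ 0.4998 -0.2089  0.3185]
(300, 340) [ 0.5311 -0.2211  0.0861]Traceback (most recent call last):
  File "<stdin>", line 8, in <module>
  File "h.py", line 8, in ray
    c=camera_info(n);return c["R"].T@(np.linalg.inv(c["intrinsics"])@np.r_[uv,1]*d-c["t"])
ValueError: time passes only in moves, steps and waits
```

```bash
cat >> h.py <<'E'
def cloud(n,d,m=None):
    c=camera_info(n);vv,uu=np.nonzero(d>0)
    X=np.c_[uu,vv,np.ones(len(uu))]@np.linalg.inv(c["intrinsics"]).T*d[vv,uu][:,None]
    return (X-c["t"])@c["R"]
def tips(n,c,lo=.095):
    im,d=get_image(n);q=cloud(n,d);q=q[(q[:,2]>lo)&(q[:,2]<.25)&(np.hypot(*(q[:,:2]-c).T)<.06)]
    print(n,'lowest z',np.sort(q[:,2])[:6].round(4))
    for z in np.arange(lo,.22,.01):
        w=q[(q[:,2]>z)&(q[:,2]<z+.01)]
        if len(w):print(z.round(3),len(w),w.min(0).round(4)[:2],w.max(0).round(4)[:2])
E
python3 - <<'E'
from h import *
tips('side',K['blue']);tips('top',K['blue'])
E
```

```text
side lowest z [0.1119 0.1122 0.1126 0.1133 0.1155 0.1158]
0.105 4 [ 0.5405 -0.2248] [ 0.5537 -0.2193]
0.115 30 [ 0.5305 -0.2302] [ 0.5516 -0.2134]
0.125 40 [ 0.531  -0.2305] [ 0.5529 -0.2124]
0.135 42 [ 0.5314 -0.2328] [ 0.5528 -0.2122]
0.145 13 [ 0.5299 -0.2334] [ 0.55   -0.2123]
0.155 71 [ 0.5245 -0.2573] [ 0.56   -0.1907]
0.165 55 [ 0.5222 -0.2668] [ 0.5625 -0.1833]
0.175 96 [ 0.5203 -0.2767] [ 0.5649 -0.1749]
0.185 87 [ 0.5185 -0.2791] [ 0.5652 -0.1688]
0.195 95 [ 0.5175 -0.2825] [ 0.5658 -0.1695]
0.205 124 [ 0.5202 -0.2433] [ 0.5661 -0.1701]
0.215 113 [ 0.52   -0.2384] [ 0.5617 -0.1839]
top lowest z [0.1126 0.1134 0.1142 0.1186 0.1192 0.1215]
0.105 3 [ 0.5316 -0.2226] [ 0.5361 -0.2201]
0.115 7 [ 0.5301 -0.2299] [ 0.5395 -0.2134]
0.125 9 [ 0.5293 -0.2312] [ 0.5399 -0.2139]
0.135 4 [ 0.5302 -0.2269] [ 0.5371 -0.2156]
0.145 2 [ 0.5317 -0.2139] [ 0.5372 -0.213 ]
0.155 15 [ 0.5291 -0.2179] [ 0.5482 -0.1929]
0.165 24 [ 0.5304 -0.2105] [ 0.5453 -0.189 ]
0.175 20 [ 0.5272 -0.2124] [ 0.5466 -0.1781]
0.185 15 [ 0.528  -0.2085] [ 0.5616 -0.1694]
0.195 63 [ 0.5153 -0.2825] [ 0.5638 -0.1697]
0.205 36 [ 0.5367 -0.1975] [ 0.5574 -0.1714]
0.215 28 [ 0.5373 -0.1959] [ 0.5587 -0.186 ]
```

Both cameras agree that the tip is centred on the key but stands at z ≈ 0.116. The TCP reading implies 0.077, so it is off by roughly 40 mm in height. I'll continue down and rely on force and the cameras.

```bash
python3 -m handwheel '[{"dx":0,"dy":0,"dz":8,"roll":0,"hand":0},{"dx":0,"dy":0,"dz":6,"roll":0,"hand":0},{"dx":0,"dy":0,"dz":4,"roll":0,"hand":0},{"dx":0,"dy":0,"dz":2,"roll":0,"hand":0},{"dx":0,"dy":0,"dz":0,"roll":0,"hand":0}]';python3 -c "
from h import *
go('blue');tips('side',K['blue'],.088)" | head -5
```

```text
time_s: 4.78
position: [0.5424, -0.228, 0.0817]
tool_rot: [180.0, 0.0, -13.1]
contact_force: [0.2, 0.5, -0.4]
width: 0.002
grasp_force: 0.0
4.775 [ 0.5424 -0.228   0.0817] [ 0.2  0.5 -0.4] tool shift to touch mm [ -0.4   0.5 -26.3]
side lowest z [0.0913 0.0914 0.092  0.0926 0.0941 0.0942]
0.088 11 [ 0.5332 -0.2256] [ 0.5516 -0.217 ]
0.098 38 [ 0.5313 -0.2324] [ 0.5555 -0.2115]
0.108 36 [ 0.5309 -0.2319] [ 0.5536 -0.2111]
```

```bash
python3 -m handwheel '[{"dx":0,"dy":0,"dz":3,"roll":0,"hand":0},{"dx":0,"dy":0,"dz":2,"roll":0,"hand":0},{"dx":0,"dy":0,"dz":2,"roll":0,"hand":0},{"dx":0,"dy":0,"dz":1,"roll":0,"hand":0},{"dx":0,"dy":0,"dz":1,"roll":0,"hand":0}]'; python3 -m handwheel '[{"dx":0,"dy":0,"dz":1,"roll":0,"hand":0},{"dx":0,"dy":0,"dz":1,"roll":0,"hand":0},{"dx":0,"dy":0,"dz":1,"roll":0,"hand":0},{"dx":0,"dy":0,"dz":0,"roll":0,"hand":0},{"dx":0,"dy":0,"dz":0,"roll":0,"hand":0}]'
```

```text
time_s: 5.45
position: [0.5424, -0.228, 0.0731]
tool_rot: [180.0, -0.0, -13.1]
contact_force: [-1.5, 2.2, 3.9]
width: -0.001
grasp_force: 1.7
time_s: 6.08
position: [0.5424, -0.228, 0.0698]
tool_rot: [180.0, 0.0, -13.1]
contact_force: [-2.8, 1.3, 3.8]
width: 0.002
grasp_force: 2.1
```

```bash
python3 -m handwheel '[{"dx":0,"dy":0,"dz":1,"roll":0,"hand":0},{"dx":0,"dy":0,"dz":1,"roll":0,"hand":0},{"dx":0,"dy":0,"dz":1,"roll":0,"hand":0},{"dx":0,"dy":0,"dz":1,"roll":0,"hand":0},{"dx":0,"dy":0,"dz":0,"roll":0,"hand":0}]'; python3 -m handwheel '[{"dx":0,"dy":0,"dz":1,"roll":0,"hand":0},{"dx":0,"dy":0,"dz":1,"roll":0,"hand":0},{"dx":0,"dy":0,"dz":1,"roll":0,"hand":0},{"dx":0,"dy":0,"dz":0,"roll":0,"hand":0},{"dx":0,"dy":0,"dz":0,"roll":0,"hand":0}]'; python3 - <<'E'
from h import *
print(observe()['contact_force'])
im,d=get_image("side");cv2.imwrite("pics/s2.png",cv2.resize(im[70:190,220:370],None,fx=5,fy=5,interpolation=cv2.INTER_CUBIC))
E
```

```text
time_s: 6.7
position: [0.5424, -0.228, 0.0659]
tool_rot: [180.0, -0.0, -13.1]
contact_force: [-3.2, 1.4, 6.5]
width: -0.0
grasp_force: 2.6
time_s: 7.32
position: [0.5423, -0.228, 0.0631]
tool_rot: [180.0, -0.0, -13.1]
contact_force: [-3.4, 1.8, 6.5]
width: -0.001
grasp_force: 3.2
[-3.38845841  1.81824092  6.53609221]
```

View pics/s2.png

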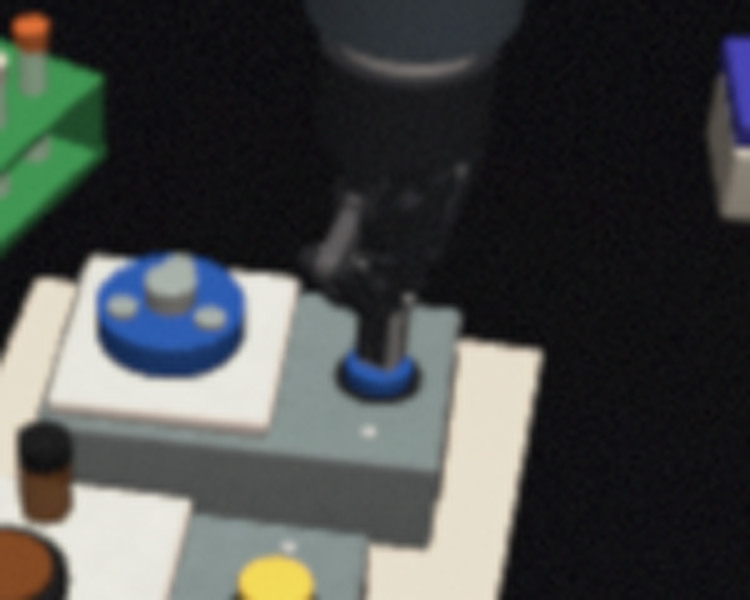

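The side crop shows the blue key pressed nearly flush at (380,370), with the finger on it. I lift and move on to green.

```bash
python3 -m handwheel '[{"dx":0,"dy":0,"dz":-8,"roll":0,"hand":0},{"dx":0,"dy":0,"dz":-20,"roll":0,"hand":0},{"dx":0,"dy":0,"dz":-30,"roll":0,"hand":0},{"dx":0,"dy":0,"dz":-35,"roll":0,"hand":0},{"dx":0,"dy":0,"dz":-17,"roll":0,"hand":0}]';python3 -c "from h import *;go('green')"
```

```text
time_s: 8.0
position: [0.5436, -0.2284, 0.1751]
tool_rot: [180.0, -0.2, -13.1]
contact_force: [0.6, -0.5, 0.3]
width: 0.001
grasp_force: 0.0
8.0 [ 0.5436 -0.2284  0.1751] [ 0.6 -0.5  0.3] tool shift to touch mm [-136.9 -328.5   66.5]
```

```bash
python3 -m handwheel '[{"dx":-18,"dy":-45,"dz":0,"roll":0,"hand":0},{"dx":-20,"dy":-48,"dz":0,"roll":0,"hand":0},{"dx":-20,"dy":-48,"dz":0,"roll":0,"hand":0},{"dx":-20,"dy":-48,"dz":0,"roll":0,"hand":0},{"dx":-20,"dy":-48,"dz":0,"roll":0,"hand":0}]';python3 -m handwheel '[{"dx":-20,"dy":-47,"dz":0,"roll":0,"hand":0},{"dx":-18,"dy":-44,"dz":0,"roll":0,"hand":0},{"dx":0,"dy":0,"dz":30,"roll":0,"hand":0},{"dx":0,"dy":0,"dz":40,"roll":0,"hand":0},{"dx":0,"dy":0,"dz":10,"roll":0,"hand":0}]';python3 -c "from h import *
go('green');tips('side',K['green'],.086)
im,d=get_image('side');q=cloud('side',d);q=q[(np.hypot(*(q[:,:2]-K['blue']).T)<.013)];print('blue key z',np.median(q[:,2]),len(q))"
```

```text
time_s: 8.62
position: [0.5006, 0.0268, 0.173]
tool_rot: [-180.0, -0.1, -13.1]
contact_force: [1.1, -0.2, 0.6]
width: -0.003
grasp_force: 0.0
time_s: 9.25
position: [0.483, 0.1218, 0.0907]
tool_rot: [179.8, 0.2, -13.1]
contact_force: [-0.3, 0.1, 0.9]
width: -0.003
grasp_force: 0.0
9.25 [0.483  0.1218 0.0907] [-0.3  0.1  0.9] tool shift to touch mm [  1.8  -1.1 -17.3]
side lowest z [0.0862 0.1012 0.1026 0.1037 0.1043 0.105 ]
0.086 1 [0.4776 0.1294] [0.4776 0.1294]
0.096 5 [0.473  0.1231] [0.4787 0.1301]
0.106 41 [0.4718 0.1202] [0.4925 0.1367]
0.116 41 [0.4711 0.1167] [0.49   0.1373]
0.126 26 [0.4716 0.118 ] [0.4806 0.137 ]
0.136 23 [0.4685 0.1123] [0.4797 0.148 ]
0.146 109 [0.4643 0.0908] [0.4971 0.1584]
0.156 66 [0.4636 0.0875] [0.4968 0.1655]
0.166 79 [0.4637 0.0946] [0.4941 0.1733]
0.176 83 [0.4633 0.1083] [0.5056 0.1819]
0.186 173 [0.4628 0.1128] [0.5088 0.1821]
0.196 135 [0.464  0.1191] [0.4997 0.1746]
0.206 112 [0.4672 0.1357] [0.5027 0.1648]
0.216 62 [0.4787 0.1481] [0.5014 0.1635]
blue key z nan 0
  return _methods._mean(a, axis=axis, dtype=dtype,
  ret = ret.dtype.type(ret / rcount)
```

```bash
python3 -m handwheel '[{"dx":1,"dy":0,"dz":6,"roll":0,"hand":0},{"dx":0,"dy":0,"dz":4,"roll":0,"hand":0},{"dx":0,"dy":0,"dz":2,"roll":0,"hand":0},{"dx":0,"dy":0,"dz":2,"roll":0,"hand":0},{"dx":0,"dy":0,"dz":0,"roll":0,"hand":0}]';python3 -m handwheel '[{"dx":0,"dy":0,"dz":1,"roll":0,"hand":0},{"dx":0,"dy":0,"dz":1,"roll":0,"hand":0},{"dx":0,"dy":0,"dz":1,"roll":0,"hand":0},{"dx":0,"dy":0,"dz":1,"roll":0,"hand":0},{"dx":0,"dy":0,"dz":1,"roll":0,"hand":0}]'
```

```text
time_s: 9.98
position: [0.4853, 0.1221, 0.0788]
tool_rot: [180.0, 0.0, -13.1]
contact_force: [-0.4, -0.2, 0.3]
width: -0.003
grasp_force: 0.0
time_s: 10.6
position: [0.4853, 0.1221, 0.0738]
tool_rot: [180.0, -0.0, -13.1]
contact_force: [-0.8, 0.2, 2.6]
width: -0.0
grasp_force: 1.6
```

Contact at TCP z ≈ 0.074. I press to 0.063, as for blue.

```bash
python3 -m handwheel '[{"dx":0,"dy":0,"dz":1,"roll":0,"hand":0},{"dx":0,"dy":0,"dz":1,"roll":0,"hand":0},{"dx":0,"dy":0,"dz":1,"roll":0,"hand":0},{"dx":0,"dy":0,"dz":1,"roll":0,"hand":0},{"dx":0,"dy":0,"dz":1,"roll":0,"hand":0}]';python3 -m handwheel '[{"dx":0,"dy":0,"dz":1,"roll":0,"hand":0},{"dx":0,"dy":0,"dz":1,"roll":0,"hand":0},{"dx":0,"dy":0,"dz":1,"roll":0,"hand":0},{"dx":0,"dy":0,"dz":1,"roll":0,"hand":0},{"dx":0,"dy":0,"dz":1,"roll":0,"hand":0}]'
```

```text
time_s: 11.22
position: [0.4854, 0.1221, 0.0689]
tool_rot: [-180.0, -0.0, -13.1]
contact_force: [-2.0, -0.7, 4.9]
width: -0.002
grasp_force: 2.6
time_s: 11.85
position: [0.4854, 0.1221, 0.0641]
tool_rot: [-180.0, -0.0, -13.1]
contact_force: [-3.1, -0.1, 7.0]
width: -0.0
grasp_force: 3.5
```

```bash
python3 -m handwheel '[{"dx":0,"dy":0,"dz":-8,"roll":0,"hand":0},{"dx":0,"dy":0,"dz":-20,"roll":0,"hand":0},{"dx":0,"dy":0,"dz":-30,"roll":0,"hand":0},{"dx":0,"dy":0,"dz":-35,"roll":0,"hand":0},{"dx":0,"dy":0,"dz":-17,"roll":0,"hand":0}]';python3 -c "from h import *;go('red')"
```

```text
time_s: 12.48
position: [0.4862, 0.1224, 0.176]
tool_rot: [-179.9, -0.1, -13.1]
contact_force: [0.3, 0.5, -0.1]
width: 0.002
grasp_force: 0.0
12.475 [0.4862 0.1224 0.176 ] [ 0.3  0.5 -0.1] tool shift to touch mm [ -66.1 -151.    68.1]
```

```bash
python3 -m handwheel '[{"dx":-15,"dy":-35,"dz":0,"roll":0,"hand":0},{"dx":-20,"dy":-46,"dz":0,"roll":0,"hand":0},{"dx":-20,"dy":-46,"dz":0,"roll":0,"hand":0},{"dx":-11,"dy":-24,"dz":0,"roll":0,"hand":0},{"dx":0,"dy":0,"dz":0,"roll":0,"hand":0}]';python3 - <<'E'
from h import *
go('red')
im,d=get_image("side");cv2.imwrite("pics/s3.png",cv2.resize(im[100:384,120:400],None,fx=2,fy=2,interpolation=cv2.INTER_CUBIC))
for n in('side','top'):
    if n=='top': im,d=get_image(n)
    q=cloud(n,d)
    for k in('blue','green'):
        w=q[np.hypot(*(q[:,:2]-K[k]).T)<.011];print(n,k,len(w),np.median(w[:,2]) if len(w) else '')
E
```

```text
time_s: 13.1
position: [0.4548, 0.2857, 0.1734]
tool_rot: [180.0, 0.0, -13.0]
contact_force: [-0.5, -0.9, 0.1]
width: -0.004
grasp_force: 0.0
13.1 [0.4548 0.2857 0.1734] [-0.5 -0.9  0.1] tool shift to touch mm [ 1.7  0.7 65.4]
side blue 0 
side green 0 
top blue 65 0.07547312426198496
top green 61 0.07487339775405054
```

View pics/s3.png

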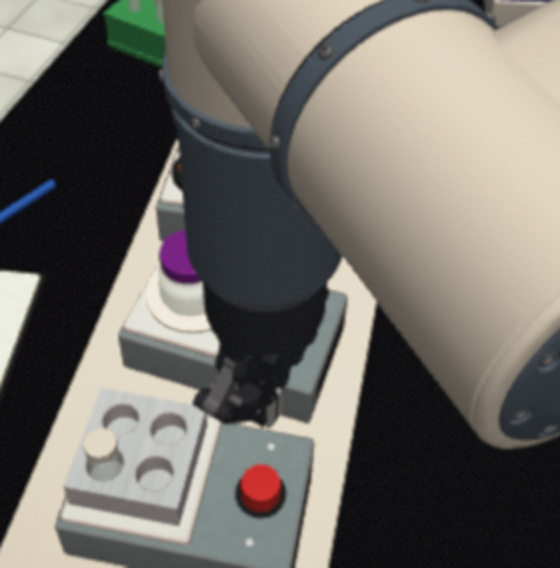

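The side view shows red still up at (261,487) in the crop. From the top depth, blue and green both stand at z ≈ 0.075, about 7 mm down. Now I press red.

```bash
python3 -m handwheel '[{"dx":1,"dy":0,"dz":30,"roll":0,"hand":0},{"dx":0,"dy":0,"dz":40,"roll":0,"hand":0},{"dx":0,"dy":0,"dz":16,"roll":0,"hand":0},{"dx":0,"dy":0,"dz":6,"roll":0,"hand":0},{"dx":0,"dy":0,"dz":2,"roll":0,"hand":0}]';python3 -m handwheel '[{"dx":0,"dy":0,"dz":1,"roll":0,"hand":0},{"dx":0,"dy":0,"dz":1,"roll":0,"hand":0},{"dx":0,"dy":0,"dz":1,"roll":0,"hand":0},{"dx":0,"dy":0,"dz":1,"roll":0,"hand":0},{"dx":0,"dy":0,"dz":1,"roll":0,"hand":0}]'
```

```text
time_s: 13.82
position: [0.4567, 0.2836, 0.0802]
tool_rot: [-180.0, -0.0, -13.1]
contact_force: [0.1, -0.8, 0.9]
width: -0.002
grasp_force: 0.0
time_s: 14.45
position: [0.4563, 0.2839, 0.0748]
tool_rot: [-180.0, -0.0, -13.1]
contact_force: [-0.2, 0.3, 0.4]
width: -0.001
grasp_force: 0.0
```

```bash
python3 -m handwheel '[{"dx":0,"dy":0,"dz":1,"roll":0,"hand":0},{"dx":0,"dy":0,"dz":1,"roll":0,"hand":0},{"dx":0,"dy":0,"dz":1,"roll":0,"hand":0},{"dx":0,"dy":0,"dz":1,"roll":0,"hand":0},{"dx":0,"dy":0,"dz":1,"roll":0,"hand":0}]';python3 -m handwheel '[{"dx":0,"dy":0,"dz":1,"roll":0,"hand":0},{"dx":0,"dy":0,"dz":1,"roll":0,"hand":0},{"dx":0,"dy":0,"dz":1,"roll":0,"hand":0},{"dx":0,"dy":0,"dz":1,"roll":0,"hand":0},{"dx":0,"dy":0,"dz":1,"roll":0,"hand":0}]';python3 -m handwheel '[{"dx":0,"dy":0,"dz":1,"roll":0,"hand":0},{"dx":0,"dy":0,"dz":1,"roll":0,"hand":0},{"dx":0,"dy":0,"dz":0,"roll":0,"hand":0},{"dx":0,"dy":0,"dz":0,"roll":0,"hand":0},{"dx":0,"dy":0,"dz":0,"roll":0,"hand":0}]'
```

```text
time_s: 15.08
position: [0.4563, 0.2839, 0.0699]
tool_rot: [-180.0, -0.0, -13.1]
contact_force: [-1.9, -0.8, 4.6]
width: -0.002
grasp_force: 2.4
time_s: 15.7
position: [0.4563, 0.284, 0.065]
tool_rot: [-180.0, -0.0, -13.1]
contact_force: [-3.3, -0.9, 6.2]
width: 0.002
grasp_force: 3.3
time_s: 16.32
position: [0.4563, 0.2839, 0.0631]
tool_rot: [-180.0, -0.0, -13.1]
contact_force: [-3.9, -0.7, 5.6]
width: 0.0
grasp_force: 3.1
```

```bash
python3 -m handwheel '[{"dx":0,"dy":0,"dz":-8,"roll":0,"hand":0},{"dx":0,"dy":0,"dz":-20,"roll":0,"hand":0},{"dx":0,"dy":0,"dz":-30,"roll":0,"hand":0},{"dx":0,"dy":0,"dz":-40,"roll":0,"hand":0},{"dx":0,"dy":0,"dz":-40,"roll":0,"hand":0}]';python3 -m handwheel '[{"dx":-46,"dy":-20,"dz":0,"roll":0,"hand":0},{"dx":-46,"dy":-20,"dz":0,"roll":0,"hand":0},{"dx":-46,"dy":-20,"dz":0,"roll":0,"hand":0},{"dx":-46,"dy":-20,"dz":0,"roll":0,"hand":0},{"dx":-46,"dy":-20,"dz":0,"roll":0,"hand":0}]';python3 -m handwheel '[{"dx":0,"dy":0,"dz":0,"roll":0,"hand":0},{"dx":0,"dy":0,"dz":0,"roll":0,"hand":0},{"dx":0,"dy":0,"dz":0,"roll":0,"hand":0},{"dx":0,"dy":0,"dz":0,"roll":0,"hand":0},{"dx":0,"dy":0,"dz":0,"roll":0,"hand":0}]';python3 - <<'E'
from h import *
K['yellow']=(.533,-.060)
for n in('side','top'):
    im,d=get_image(n);cv2.imwrite(f"pics/{n}9.png",im)
    q=cloud(n,d)
    for k in K:
        w=q[(np.hypot(*(q[:,:2]-K[k]).T)<.011)];print(n,k,len(w),np.median(w[:,2]) if len(w) else '')
E
```

```text
time_s: 16.95
position: [0.4562, 0.2838, 0.2019]
tool_rot: [180.0, 0.0, -13.1]
contact_force: [0.8, 1.7, -0.8]
width: 0.002
grasp_force: 0.0
time_s: 17.58
position: [0.2536, 0.4343, 0.2009]
tool_rot: [-180.0, -0.0, -13.1]
contact_force: [0.5, 0.7, 1.1]
width: 0.003
grasp_force: 0.0
time_s: 18.2
position: [0.2554, 0.4332, 0.2008]
tool_rot: [-180.0, -0.0, -13.2]
contact_force: [0.4, 0.0, 0.2]
width: -0.003
grasp_force: 0.0
side blue 43 0.07654868920532563
side green 90 0.07582597034436306
side red 141 0.07621535549020002
side yellow 60 0.08386590384708403
top blue 62 0.07561103932317689
top green 65 0.075464572543641
top red 61 0.07535733192350352
top yellow 63 0.08255341405146839
```

View pics/top9.png

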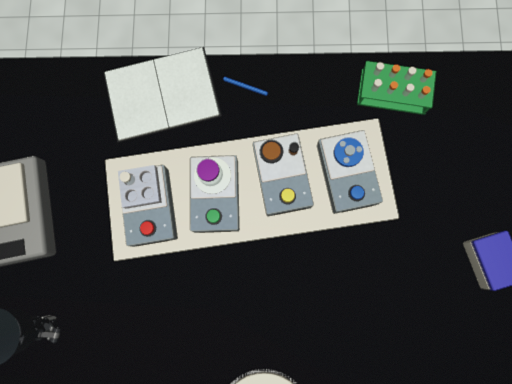

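The top view shows red (147,228), green (213,216) and blue (357,193) about 7 mm down and yellow (288,196) still up. The jar and vials have not moved, and the arm is clear at (45,328).

```bash
python3 -c "from workcell import *;print(finish_job())"
```

```text
the job is handed in; nothing more can be done
None
```

The job is handed in: blue, green and red were pressed in that order with about 7 N and stay about 7 mm down; yellow is still up, the jar and vials weren't moved, and the arm was clear at about 18 s.

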